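# Re-cap the pitcher rinser's nozzle

## Robot

A 6-joint arm with a two-finger parallel gripper is mounted at the origin on the work surface. World frame = base frame: x ahead of the robot, y to its left, z up, the work surface at z = 0. Lengths are in m, angles in rad, forces in N, time in s.
With the tool pointing down it reaches from about 0.35 to 1 m from the base axis. Payload 7.1 kg.
Tool frame: the origin (TCP) lies midway between the tips of the shut fingers; the grasp point (between the pads) lies 19 mm behind it; z points along the fingers, y is the line along which they close (so a half turn about z gives the same grasp; the last joint's range is limited). The gripper opens to 85 mm and grips with 20 to 120 N. Pads are 22 mm wide; open, the fingers measure 114 mm over their backs; the gripper's body (76 mm by 85 mm) begins 54 mm behind the grasp point. The pads swing forward as they close: fully open they stand 13 mm farther back than shut.
Start: joints at [1.322, 0.423, 1.63, -0, 1.089, -0.019], TCP at [0.142, 0.609, 0.231] pointing down, gripper open.
Joint ranges: [-3, 3], [-0.9, 2.11], [0.09, 2.58], [-1.31, 4.45], [0.11, 2.69], [-2.54, 2.54]. Speed limits (rad/s): [2.39, 2.39, 3.01, 3.14, 3.14, 3.14].

## Interface

Orientations are given as a unit quaternion [x, y, z, w].
In Python, from plant import state, get_image, finish_job gives the robot as it stands.
- The arm moves only by the tool servo_tool, never from a script. Its argument "steps" is a list of rows, each an object with "rot": the turn, a rotation vector about the tool's x, y, z in degrees, a list of three; "delta_pos": the shift along the tool's x, y, z in cm, a list of three; "grip": the closure, from -1 (fully open) to 1 (shut). A call has exactly 10 rows; each row is the pose to reach, as a shift and turn from the pose commanded when the call began, along the tool's axes at that moment; what a row does not reach only later rows make up. A row lasts 1/12 s, in which the tool goes at most 41.7 mm and 7.16 degrees, less where a joint would pass 70% of its speed; a pose out of reach is approached as far as the arm can. A call with a gripper value outside its range is refused whole. The fingers move at their own pace and stop on an object; the grip force is fixed at half the most. Time passes only in rows, so rows that repeat a pose let the fingers close, or fill a call up. It gives the time, the measured TCP pose, the force, the opening and the grip force at its end, in the units of the state.
- state(): the state, without advancing time (a new reading comes with each control period).
- get_image(name): name is "side" or "top" or "wrist"; returns a dict with "img" (384x512x3 uint8, red, green, blue), "fx", "fy", "cx", "cy" (pixels), "view" (4x4, takes a point from world to camera coordinates); the wrist camera has in their place "hand_eye" (4x4, takes a point from camera to tool coordinates, whose origin is the TCP and whose axes are the flange's). Camera axes: x right, y down, z forward; pixel columns grow to the right and rows downward; lengths in m; the calibration is good to about 2 mm. A picture is of the moment at which its call begins: read the wrist's pose just before it. There is no depth.
- finish_job(): hands the job in; it is judged then, once.
The state is a dict: "time": time; "joint_positions": joint angles; "qvel": joint speeds; "joint_torque": joint torques, N m; "ee_pos": TCP position; "tcp_rot": TCP orientation; "ft_force": force on the tool from outside, world axes, zero at the start; "moment": the same for the moment, N m; "gripper_width": opening from 0.0 (shut) to 1.0 (fully open); "grasp_force": force on a finger pad.
Only numpy, scipy, OpenCV 4.12 (cv2) and the standard library are available. Lean on these libraries where they do the work, as an engineer would, in place of code of your own. Each camera call takes 0.05 s, during which the arm holds its last target. There are 200 camera calls.

## Task

The dust cap sitting loose on the nozzle of the pitcher rinser is worn out: lift it off and drop it into the open scrap box. Then take the good snap cap and press it straight down over the bare nozzle until it clicks, and keep pressing so that it sits fully home on its seat. Finish while still holding the cap by its knob and pushing it down firmly (about 15 N), without letting go, and leave the other things on the counter where they are.

Things in the scene. Friction and masses are not known exactly. Their poses are not given: they have to be found in the camera images.
- worn_cap_mid (a point): Centre, half-way up, of the worn grey cap standing loose over the nozzle, foot on the seat: skirt 44 mm across with a quarter broken away, top plate 24 to 28 mm above its foot, on it a round knob 22 mm across, 16 mm high; 44 mm high in all, so the point is 22 mm above the foot and 6 mm below the knob's foot. No snap lip: lifts straight off; raise it over 25 mm before moving sideways.
- good_cap_mid (a point): Centre, half-way up, of the good grey snap cap, upright on the counter to the robot's right among two lower lids: whole skirt 44 mm across, top plate 24 to 28 mm above its foot, on it a round knob 22 mm across, 24 mm high; 52 mm high in all, so the point is 26 mm above the foot and 2 mm below the knob's foot. z is its axis.
- good_cap: The good snap cap itself, about 40 g; origin at the centre of its foot, z along its axis. Open below: bore 37 mm, with an inner snap lip of 30 mm opening, 4 mm high, at its foot.
- nozzle_seat (a point): Centre of the top of the nozzle's seat, a flat rigid steel disc 50 mm across, 24 mm above the counter, on which the foot of a cap rests when fully home. From it the upright stud rises 20 mm: 27 mm thick, tapering over its top 5 mm to 16 mm. z is up.
- nozzle: The nozzle (seat, stud, catches), fixed in the rinser; origin 4 mm below the seat's top. Round the stud four sprung catches stand out to 35 mm across. The good cap's lip meets them with its foot about 14 mm above the seat; the push rises to about 10 N, drops as the lip passes (foot 10 mm up), then the catches pull the cap down (up to 12 N) to 1 mm off the seat; press on till the foot meets it.
- rinser: The pitcher rinser: low steel pan 170 x 150 mm (x, y), 20 mm high, with dark slots, fixed to the counter, the nozzle in its middle. Origin at the centre of its underside.
- scrap_box: Open dark steel scrap box to the robot's left, 130 x 140 mm (x, y) outside, 65 mm high, walls and floor 4 mm, fixed to the counter. Origin at the centre of its underside.
- jar_lid: Bystander: wide flat lid, 66 mm across, 27 mm high with its 18 mm knob, not for the nozzle. Origin under its centre.
- small_stopper: Bystander: small stopper, 30 mm across, 28 mm high with its 14 mm knob, not for the nozzle. Origin under its centre.
- jug: Bystander: steel milk jug 84 mm across, 100 mm high, with a handle. Origin under its centre.
- cup: Bystander: white cup 72 mm across, 60 mm high, to the robot's left. Origin under its centre.
- tamper: Bystander: dark steel tamper 58 mm across, 90 mm high. Origin under its centre.
- brush: Bystander: counter brush 170 mm long, lying. Origin under its middle.
- syrup: Bystander: amber syrup bottle 68 mm across, 210 mm high. Origin under its centre.
- worn_cap: The worn cap itself; origin at the centre of its foot, z along its axis.
Things that resemble listed ones, but are neither listed nor needed, are in the scene too. Leave any blue look-alike of the good_cap alone.

How it is judged:
On the way, in this order (a step that is already met when the one before it is completed fails the run):
1. the worn cap lies in the scrap box, let go (x of worn_cap_mid in the frame of scrap_box between -0.065 and 0.065 m and y of worn_cap_mid in the frame of scrap_box between -0.07 and 0.07 m and z of worn_cap_mid in the frame of scrap_box between 0 and 0.055 m and contact force between the fingers and worn_cap below 0.2 N), for 0.2 s.
2. the good cap is snapped fully home on the nozzle (horizontal distance between good_cap_mid and nozzle_seat below 0.004 m and z of good_cap_mid in the frame of nozzle_seat between 0.02 and 0.0285 m and angle between good_cap_mid's own z axis and vertical below 0.1 rad), for 0.2 s.
At the end, for the whole second after the job is handed in: The worn cap lies inside the scrap box. The good cap sits upright (within 0.1 rad) on the nozzle, within 4 mm of its axis and with its foot within 2.5 mm of the seat, at rest, and the fingers still hold it (over 5 N on the cap) and press it onto the seat with more than 6 N through the last second (all of step 2 and x of worn_cap_mid in the frame of scrap_box between -0.065 and 0.065 m and y of worn_cap_mid in the frame of scrap_box between -0.07 and 0.07 m and z of worn_cap_mid in the frame of scrap_box between 0 and 0.055 m and contact force between good_cap and nozzle above 6 N and contact force between the fingers and good_cap above 5 N and linear speed of good_cap below 0.02 m/s); the arm keeps its last pose, push and grip.
It fails at once if a bystander is shifted by more than 40 mm (distance of any of jar_lid, small_stopper, jug, cup, tamper, brush, syrup from where it was at the start of the episode above 0.04 m).
It fails at once if a standing bystander is knocked over (angle between any of jar_lid, small_stopper, jug, cup, tamper, syrup's own z axis and vertical above 0.6 rad).
It also fails if it takes over 64 s, if anything falls off the work surface, if the arm or the gripper's body presses on something with over 40 N, if the wrist force passes 120 N, or if a joint passes its speed limit or range.

## Working session

There is one attempt and no reset: what is moved stays moved. The work goes in short steps, Python scripts to look and compute and a tool call to move; the robot and the scene stay as the last step left them, time stands still between calls to the robot, and variables do not carry over. Pictures are saved under pics/ and viewed, at most 10 in all, crops included, and the job is handed in when it is done.

Besides the shell and the picture viewer there is one more tool, called after "Call:" in YAML: its name, and indented under it one key for each argument. servo_tool: Moves the arm, as the interface text tells. Its arguments: {"type":"object","properties":{"steps":{"type":"array","items":{"type":"object","properties":{"rot":{"type":"array","items":{"type":"number"}},"delta_pos":{"type":"array","items":{"type":"number"}},"grip":{"type":"number"}}}}},"required":["steps"]}

```bash
mkdir -p pics; cat > h.py <<'E'
import numpy as np,cv2
from plant import state,get_image,finish_job
from scipy.spatial.transform import Rotation as R
def ray(c,u,v,T=None):
    d=np.array([(u-c['cx'])/c['fx'],(v-c['cy'])/c['fy'],1])
    M=np.linalg.inv(c['view']) if T is None else T@c['hand_eye']
    return M[:3,3],M[:3,:3]@d
def atz(c,u,v,z,T=None):
    o,d=ray(c,u,v,T); return o+d*(z-o[2])/d[2]
def toolT():
    s=state();T=np.eye(4);T[:3,:3]=R.from_quat(s['tcp_rot']).as_matrix();T[:3,3]=s['ee_pos'];return T
def proj(c,p,T=None):
    V=c['view'] if T is None else np.linalg.inv(T@c['hand_eye'])
    q=V[:3,:3]@p+V[:3,3];return c['fx']*q[0]/q[2]+c['cx'],c['fy']*q[1]/q[2]+c['cy']
def save(n,c):cv2.imwrite(n,cv2.cvtColor(c['img'],cv2.COLOR_RGB2BGR))
E
python3 - <<'E'
from h import *
import pickle
D={}
for n in('top','side'):
    D[n]=get_image(n)
a=np.vstack([D['top']['img']]);save('pics/top.png',D['top']);save('pics/side.png',D['side'])
pickle.dump(D,open('d.pkl','wb'))
s=state();print(s)
for n in D:print(n,np.linalg.inv(D[n]['view']).round(3),D[n]['fx'])
E
```

```text
{'time': 0.1, 'joint_positions': array([ 1.32201160e+00,  4.23795957e-01,  1.63063340e+00,  1.29977898e-06,
        1.08865140e+00, -1.89687386e-02]), 'qvel': array([-6.47601437e-04, -1.34866312e-03, -2.07868579e-03,  9.34207487e-05,
        4.91235975e-04,  9.19996315e-04]), 'joint_torque': array([ 1.89076213e-04, -5.58424723e+01, -2.82445711e+01,  2.45442749e-05,
        3.01810178e-03,  1.03441855e-05]), 'ee_pos': array([0.14220042, 0.60806972, 0.23059597]), 'tcp_rot': array([ 1.14655560e-01,  9.93405028e-01, -7.37316930e-04, -9.98843413e-05]), 'ft_force': array([0.36084073, 0.48387042, 0.09120539]), 'moment': array([-0.04172784,  0.00190452, -0.02061055]), 'grasp_force': 0.0, 'gripper_width': 0.9987371017467171}
top [[-0.025 -0.996  0.083  0.426]
 [-1.     0.025 -0.    -0.083]
 [-0.002 -0.083 -0.997  1.262]
 [ 0.     0.     0.     1.   ]] 457.62102965244105
side [[ 0.929 -0.254  0.27   0.245]
 [-0.37  -0.592  0.716 -0.798]
 [-0.022 -0.765 -0.644  0.742]
 [ 0.     0.     0.     1.   ]] 398.72977119454634
```

View pics/top.png

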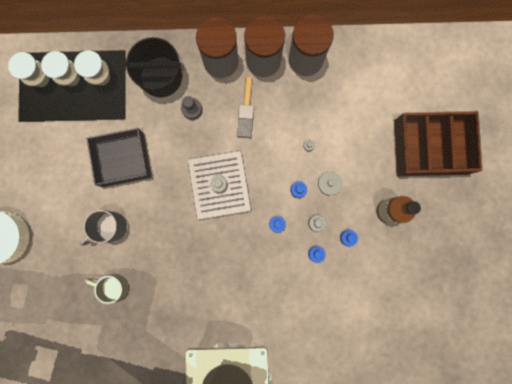

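View pics/side.png

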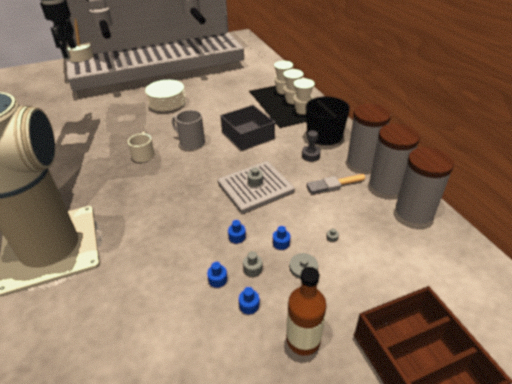

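The top view shows the worn cap on the rinser at (218,183), the scrap box at (119,157), the jar lid at (330,184) and the stopper at (309,145). Four blue look-alikes sit at (299,189), (278,224), (317,254) and (349,238). The only grey knobbed cap of the right size is at (317,223), or (253,264) in the side view, so that should be the good cap. I'll confirm it in an enlarged crop.

```bash
python3 - <<'E'
from h import *
import pickle
D=pickle.load(open('d.pkl','rb'))
def crop(n,u,v,w=24):return cv2.resize(D[n]['img'][v-w:v+w,u-w:u+w],(384,288*4//3//1-84),interpolation=cv2.INTER_CUBIC)
c=[crop('top',218,183),crop('top',317,223),crop('side',255,177),crop('side',253,264)]
im=np.vstack([np.hstack(c[:2]),np.hstack(c[2:])]);cv2.imwrite('pics/crop.png',im[:,:,::-1]);print(im.shape)
t=D['top'];s=D['side']
print('worn',atz(t,218,183,.068),'good',atz(t,317,223,.052),atz(s,253,257,.052),atz(s,255,171,.068))
for p in[(89,138),(140,130),(151,178),(100,187)]:print('box',atz(t,*p,.065))
for p in[(190,160),(239,152),(250,211),(200,219)]:print('pan',atz(t,*p,.02))
for p in[(330,184),(309,145),(299,189),(278,224),(317,254),(349,238)]:print(atz(t,*p,.03))
E
```

```text
(600, 768, 3)
worn [0.54813353 0.00889494 0.068     ] good [ 0.43709957 -0.24889728  0.052     ] [ 0.43577164 -0.2634532   0.052     ] [ 5.45348581e-01 -4.25329289e-04  6.80000000e-02]
box [0.67708889 0.34885415 0.065     ]
box [0.69512997 0.21349764 0.065     ]
box [0.56617533 0.18517278 0.065     ]
box [0.54581657 0.31937126 0.065     ]
pan [0.61830942 0.08805828 0.02      ]
pan [ 0.63700012 -0.04664122  0.02      ]
pan [ 0.47448346 -0.07278747  0.02      ]
pan [0.456269   0.06321235 0.02      ]
[ 0.54155073 -0.2909425   0.03      ]
[ 0.64966258 -0.23797477  0.03      ]
[ 0.53012961 -0.20669781  0.03      ]
[ 0.43728884 -0.14715962  0.03      ]
[ 0.35477233 -0.2488681   0.03      ]
[ 0.39507687 -0.33607699  0.03      ]
```

View pics/crop.png

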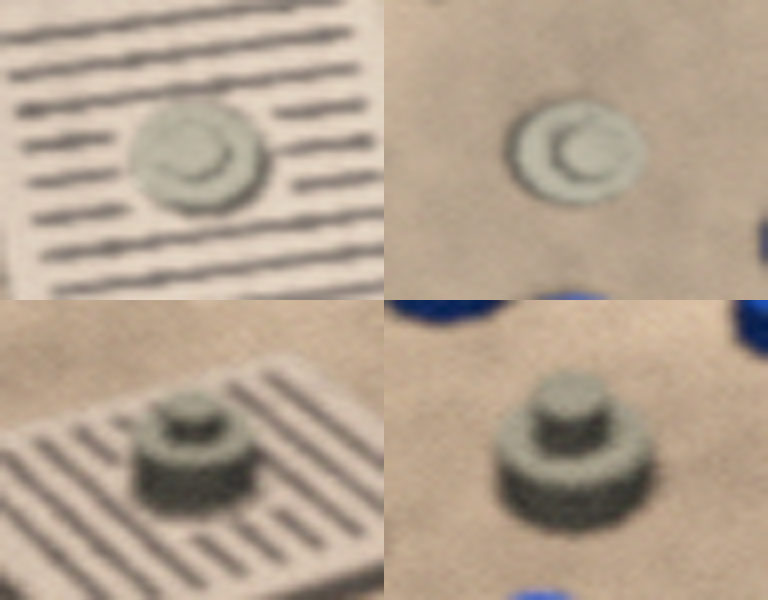

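The crop shows two grey knobbed caps. The worn one is on the nozzle, with its knob top at top (217.5,183) and side (255.1,170.1). The good one has the taller knob, with its top at top (319,223) and side (252.4,254.7), and its skirt is whole. I'll triangulate these points.

```bash
python3 - <<'E'
from h import *
import pickle
D=pickle.load(open('d.pkl','rb'));t=D['top'];s=D['side']
def tri(a,b):
    A=[];y=[]
    for c,p in((t,a),(s,b)):
        o,d=ray(c,*p);d/=np.linalg.norm(d);P=np.eye(3)-np.outer(d,d);A.append(P);y.append(P@o)
    return np.linalg.lstsq(np.vstack(A),np.hstack(y),rcond=None)[0]
print('worn',tri((217.5,183),(255.1,170.1)),atz(t,217.5,183,.068),atz(s,255.1,170.1,.068))
print('good',tri((319,223),(252.4,254.7)),atz(t,319,223,.052),atz(s,252.4,254.7,.052))
T=toolT();print(T.round(3));c=get_image('wrist');print(c['hand_eye'].round(3),c['fx'])
E
```

```text
worn [0.54928982 0.01053112 0.06188456] [0.54816709 0.01020581 0.068     ] [0.54706123 0.00314785 0.068     ]
good [ 0.43733213 -0.25465961  0.04925418] [ 0.43696536 -0.25416887  0.052     ] [ 0.43691599 -0.25690077  0.052     ]
[[-0.974  0.228 -0.     0.142]
 [ 0.228  0.974 -0.001  0.608]
 [ 0.    -0.001 -1.     0.231]
 [ 0.     0.     0.     1.   ]]
[[ 0.    -0.957 -0.291  0.075]
 [ 1.    -0.     0.    -0.001]
 [-0.    -0.291  0.957 -0.142]
 [ 0.     0.     0.     1.   ]] 318.4935993270799
```

Call:
servo_tool:
  steps:
    - {"delta_pos": [-2.6, -2.4, 0.1], "rot": [0, 0, 3.5], "grip": -1}
    - {"delta_pos": [-5.3, -4.9, 0.3], "rot": [0, 0, 7], "grip": -1}
    - {"delta_pos": [-8, -7.4, 0.4], "rot": [0, 0, 11], "grip": -1}
    - {"delta_pos": [-10.6, -9.8, 0.6], "rot": [0, 0, 15], "grip": -1}
    - {"delta_pos": [-13.3, -12.3, 0.7], "rot": [0, 0, 19], "grip": -1}
    - {"delta_pos": [-16, -14.8, 0.9], "rot": [0, 0, 23], "grip": -1}
    - {"delta_pos": [-18.6, -17.2, 1], "rot": [0, 0, 27], "grip": -1}
    - {"delta_pos": [-21.3, -19.7, 1.2], "rot": [0, 0, 31], "grip": -1}
    - {"delta_pos": [-24, -22.2, 1.3], "rot": [0, 0, 35], "grip": -1}
    - {"delta_pos": [-26.6, -24.6, 1.5], "rot": [0, 0, 38], "grip": -1}

```text
time: 0.98
ee_pos: [0.3459, 0.3068, 0.2164]
tcp_rot: [0.433, 0.901, 0.0, 0.0]
ft_force: [1.0, 0.3, 0.0]
gripper_width: 1.004
grasp_force: 0.0
```

```bash
cat >> h.py <<'E'
def delta(p,xdir=None):
    T=toolT();print('T',T.round(4).tolist());print('d cm',(T[:3,:3].T@(np.array(p)-T[:3,3])*100).round(2),'yaw of x',np.degrees(np.arctan2(T[1,0],T[0,0])).round(1))
E
python3 -c "
from h import *
delta([.548,.007,.2]);print(state()['ft_force'],state()['joint_positions'].round(2))"
```

```text
T [[-0.6245, 0.781, 0.0002, 0.3459], [0.781, 0.6245, 0.0, 0.3068], [-0.0001, 0.0001, -1.0, 0.2164], [0.0, 0.0, 0.0, 1.0]]
d cm [-36.03  -2.94   1.64] yaw of x 128.6
[0.99732778 0.29589032 0.01726503] [ 0.7   0.2   1.99 -0.    0.95  0.03]
```

Call:
servo_tool:
  steps:
    - {"delta_pos": [-4, -0.3, 0.2], "rot": [0, 0, 4], "grip": -1}
    - {"delta_pos": [-8, -0.6, 0.4], "rot": [0, 0, 8], "grip": -1}
    - {"delta_pos": [-12, -1, 0.6], "rot": [0, 0, 12], "grip": -1}
    - {"delta_pos": [-16, -1.3, 0.8], "rot": [0, 0, 16], "grip": -1}
    - {"delta_pos": [-20, -1.6, 1], "rot": [0, 0, 21], "grip": -1}
    - {"delta_pos": [-24, -2, 1.2], "rot": [0, 0, 26], "grip": -1}
    - {"delta_pos": [-28, -2.3, 1.4], "rot": [0, 0, 31], "grip": -1}
    - {"delta_pos": [-32, -2.6, 1.6], "rot": [0, 0, 36], "grip": -1}
    - {"delta_pos": [-35, -2.8, 1.6], "rot": [0, 0, 39], "grip": -1}
    - {"delta_pos": [-36, -2.9, 1.6], "rot": [0, 0, 39], "grip": -1}

```text
time: 1.82
ee_pos: [0.5507, 0.0064, 0.2002]
tcp_rot: [0.71, 0.704, 0.0, 0.001]
ft_force: [0.4, 0.8, 0.7]
gripper_width: 1.003
grasp_force: 0.0
```

```bash
python3 -c "
from h import *
delta([.548,.007,.2]);T=toolT();c=get_image('wrist');u,v=proj(c,np.array([.548,.007,.068]),T);print(u,v)
import pickle;pickle.dump((T,c),open('w1.pkl','wb'))
u,v=int(u),int(v);y0=max(0,min(v-75,234));x0=max(0,min(u-100,312));print(x0,y0)
cv2.imwrite('pics/w1.png',cv2.resize(c['img'][y0:y0+150,x0:x0+200,::-1],None,fx=4,fy=4,interpolation=cv2.INTER_CUBIC))"
```

```text
T [[0.0084, 1.0, 0.0014, 0.5507], [1.0, -0.0084, -0.0007, 0.0064], [-0.0007, 0.0014, -1.0, 0.2002], [0.0, 0.0, 0.0, 1.0]]
d cm [ 0.06 -0.27  0.02] yaw of x 89.5
254.34187001788055 178.31173919536786
154 103
```

View pics/w1.png

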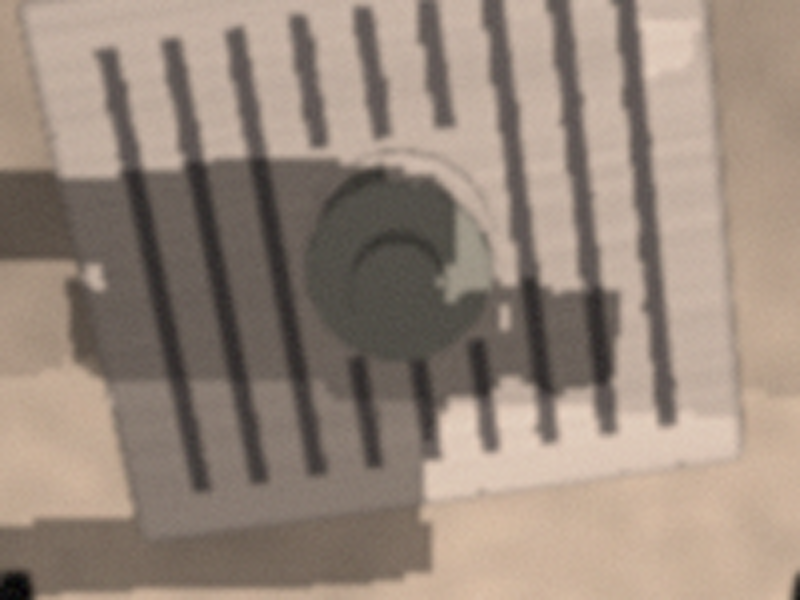

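The wrist view shows the worn cap on its nozzle. The plate circle is centred at crop (399,264), which is px (253.8,169). The knob top is at crop (398,284), which is px (253.5,174).

```bash
python3 -c "
from h import *
import pickle;T,c=pickle.load(open('w1.pkl','rb'))
print(atz(c,253.5,169,.052,T),atz(c,253.2,173.7,.068,T))
for r,z in((.025,.024),(.022,.052),(.011,.068)):
  p=np.array([.548,.0075,z]);print(z,[((u-154)*4,(v-103)*4) for u,v in [proj(c,p+d,T) for d in np.array([[0,0,0],[r,0,0],[-r,0,0],[0,r,0],[0,-r,0]])]])
"
```

```text
[0.54715598 0.01173918 0.052     ] [0.54703273 0.01123513 0.068     ]
0.024 [(np.float64(402.50832527303226), np.float64(255.00044789912613)), (np.float64(500.3867497972976), np.float64(254.1901340376869)), (np.float64(304.6598099291233), np.float64(255.8105141490662)), (np.float64(401.4767277552145), np.float64(157.13394001852907)), (np.float64(403.4946225606868), np.float64(348.5693733838041))]
0.052 [(np.float64(401.8051885481151), np.float64(281.60982904944603)), (np.float64(495.6603228470751), np.float64(280.83672192482993)), (np.float64(307.97755550800855), np.float64(282.3827096396342)), (np.float64(400.80145108679335), np.float64(188.43932877048508)), (np.float64(402.7666224812317), np.float64(370.85356457336013))]
0.068 [(np.float64(401.34372783242156), np.float64(299.07326629379656)), (np.float64(450.8020099469959), np.float64(298.6672149963787)), (np.float64(351.8930836372566), np.float64(299.47925488408134)), (np.float64(400.81490990814916), np.float64(250.67839763238476)), (np.float64(401.86068193567917), np.float64(346.3824152141581))]
```

Call:
servo_tool:
  steps:
    - {"delta_pos": [0.2, -0.2, 1.5], "grip": -1}
    - {"delta_pos": [0.5, -0.4, 3], "grip": -1}
    - {"delta_pos": [0.5, -0.4, 4.5], "grip": -1}
    - {"delta_pos": [0.5, -0.4, 6], "grip": -1}
    - {"delta_pos": [0.5, -0.4, 7.5], "grip": -1}
    - {"delta_pos": [0.5, -0.4, 9], "grip": -1}
    - {"delta_pos": [0.5, -0.4, 10], "grip": -1}
    - {"delta_pos": [0.5, -0.4, 11], "grip": -1}
    - {"delta_pos": [0.5, -0.4, 11], "grip": -1}
    - {"delta_pos": [0.5, -0.4, 11], "grip": -1}

```text
invalid input at $.steps[0]: expected keys rot, delta_pos, grip
```

```bash
python3 -c "
from h import *
delta([.547,.0112,.054])"
```

```text
T [[0.0059, 1.0, 0.0011, 0.5505], [1.0, -0.0059, -0.0007, 0.0067], [-0.0007, 0.0011, -1.0, 0.2002], [0.0, 0.0, 0.0, 1.0]]
d cm [ 0.46 -0.37 14.62] yaw of x 89.7
```

Call:
servo_tool:
  steps:
    - {"rot": [0, 0, 0], "delta_pos": [0.2, -0.2, 1.5], "grip": -1}
    - {"rot": [0, 0, 0], "delta_pos": [0.4, -0.4, 3], "grip": -1}
    - {"rot": [0, 0, 0], "delta_pos": [0.5, -0.4, 4.5], "grip": -1}
    - {"rot": [0, 0, 0], "delta_pos": [0.5, -0.4, 6], "grip": -1}
    - {"rot": [0, 0, 0], "delta_pos": [0.5, -0.4, 7.5], "grip": -1}
    - {"rot": [0, 0, 0], "delta_pos": [0.5, -0.4, 9], "grip": -1}
    - {"rot": [0, 0, 0], "delta_pos": [0.5, -0.4, 10], "grip": -1}
    - {"rot": [0, 0, 0], "delta_pos": [0.5, -0.4, 11], "grip": -1}
    - {"rot": [0, 0, 0], "delta_pos": [0.5, -0.4, 11], "grip": -1}
    - {"rot": [0, 0, 0], "delta_pos": [0.5, -0.4, 11], "grip": -1}

```text
time: 2.7
ee_pos: [0.5441, 0.0152, 0.0901]
tcp_rot: [0.708, 0.706, -0.0, -0.0]
ft_force: [-0.2, 0.5, 0.6]
gripper_width: 1.002
grasp_force: 0.0
```

```bash
python3 -c "
from h import *
delta([.547,.0112,.054])"
```

```text
T [[0.0023, 1.0, -0.001, 0.5441], [1.0, -0.0023, 0.0001, 0.0152], [0.0001, -0.001, -1.0, 0.0901], [0.0, 0.0, 0.0, 1.0]]
d cm [-0.4   0.3   3.61] yaw of x 89.9
```

Call:
servo_tool:
  steps:
    - {"rot": [0, 0, 0], "delta_pos": [-0.2, 0.2, 0], "grip": -1}
    - {"rot": [0, 0, 0], "delta_pos": [-0.4, 0.3, 0.5], "grip": -1}
    - {"rot": [0, 0, 0], "delta_pos": [-0.4, 0.3, 1], "grip": -1}
    - {"rot": [0, 0, 0], "delta_pos": [-0.4, 0.3, 1.5], "grip": -1}
    - {"rot": [0, 0, 0], "delta_pos": [-0.4, 0.3, 2], "grip": -1}
    - {"rot": [0, 0, 0], "delta_pos": [-0.4, 0.3, 2], "grip": -1}
    - {"rot": [0, 0, 0], "delta_pos": [-0.4, 0.3, 2], "grip": -1}
    - {"rot": [0, 0, 0], "delta_pos": [-0.4, 0.3, 2], "grip": -1}
    - {"rot": [0, 0, 0], "delta_pos": [-0.4, 0.3, 2], "grip": -1}
    - {"rot": [0, 0, 0], "delta_pos": [-0.4, 0.3, 2], "grip": -1}

```text
time: 3.53
ee_pos: [0.5476, 0.0109, 0.0705]
tcp_rot: [0.708, 0.706, 0.0, 0.0]
ft_force: [-0.9, 0.3, -0.4]
gripper_width: 0.999
grasp_force: 0.0
```

```bash
python3 -c "
from h import *
delta([.547,.0112,.054])"
```

```text
T [[0.0028, 1.0, 0.0004, 0.5476], [1.0, -0.0028, 0.0, 0.0109], [0.0, 0.0004, -1.0, 0.0705], [0.0, 0.0, 0.0, 1.0]]
d cm [ 0.03 -0.06  1.65] yaw of x 89.8
```

Accurate now. I'll go down and close.

Call:
servo_tool:
  steps:
    - {"rot": [0, 0, 0], "delta_pos": [0, 0, 0.6], "grip": -1}
    - {"rot": [0, 0, 0], "delta_pos": [0, 0, 1.2], "grip": -1}
    - {"rot": [0, 0, 0], "delta_pos": [0, 0, 1.6], "grip": -1}
    - {"rot": [0, 0, 0], "delta_pos": [0, 0, 1.6], "grip": -0.3}
    - {"rot": [0, 0, 0], "delta_pos": [0, 0, 1.6], "grip": 0.2}
    - {"rot": [0, 0, 0], "delta_pos": [0, 0, 1.6], "grip": 1}
    - {"rot": [0, 0, 0], "delta_pos": [0, 0, 1.6], "grip": 1}
    - {"rot": [0, 0, 0], "delta_pos": [0, 0, 1.6], "grip": 1}
    - {"rot": [0, 0, 0], "delta_pos": [0, 0, 1.6], "grip": 1}
    - {"rot": [0, 0, 0], "delta_pos": [0, 0, 1.6], "grip": 1}

```text
time: 4.37
ee_pos: [0.5478, 0.0108, 0.0548]
tcp_rot: [0.708, 0.706, 0.0, 0.0]
ft_force: [-0.3, 0.9, 3.9]
gripper_width: 0.225
grasp_force: 58.6
```

Call:
servo_tool:
  steps:
    - {"rot": [0, 0, 0], "delta_pos": [0, 0, -0.5], "grip": 1}
    - {"rot": [0, 0, 0], "delta_pos": [0, 0, -1.5], "grip": 1}
    - {"rot": [0, 0, 0], "delta_pos": [0, 0, -2.5], "grip": 1}
    - {"rot": [0, 0, 0], "delta_pos": [0, 0, -4], "grip": 1}
    - {"rot": [0, 0, 0], "delta_pos": [0, 0, -5.5], "grip": 1}
    - {"rot": [0, 0, 0], "delta_pos": [0, 0, -7], "grip": 1}
    - {"rot": [0, 0, 0], "delta_pos": [0, 0, -8.5], "grip": 1}
    - {"rot": [0, 0, 0], "delta_pos": [0, 0, -9.5], "grip": 1}
    - {"rot": [0, 0, 0], "delta_pos": [0, 0, -9.5], "grip": 1}
    - {"rot": [0, 0, 0], "delta_pos": [0, 0, -9.5], "grip": 1}

```text
time: 5.2
ee_pos: [0.5478, 0.0108, 0.1501]
tcp_rot: [0.708, 0.706, 0.001, 0.001]
ft_force: [-0.5, 0.1, 0.3]
gripper_width: 0.223
grasp_force: 58.7
```

```bash
python3 -c "
from h import *
delta([.621,.267,.11]);print(state()['gripper_width'])"
```

```text
T [[0.0029, 1.0, 0.0017, 0.5478], [1.0, -0.0029, -0.0, 0.0108], [-0.0, 0.0017, -1.0, 0.1501], [0.0, 0.0, 0.0, 1.0]]
d cm [25.64  7.24  4.02] yaw of x 89.8
0.22272691087491014
```

Call:
servo_tool:
  steps:
    - {"rot": [0, 0, 0], "delta_pos": [3, 0.8, 0], "grip": 1}
    - {"rot": [0, 0, 0], "delta_pos": [6, 1.7, 0], "grip": 1}
    - {"rot": [0, 0, 0], "delta_pos": [9, 2.5, 0], "grip": 1}
    - {"rot": [0, 0, 0], "delta_pos": [12, 3.4, 0], "grip": 1}
    - {"rot": [0, 0, 0], "delta_pos": [15, 4.2, 0], "grip": 1}
    - {"rot": [0, 0, 0], "delta_pos": [18, 5, 0], "grip": 1}
    - {"rot": [0, 0, 0], "delta_pos": [21, 6, 0], "grip": 1}
    - {"rot": [0, 0, 0], "delta_pos": [24, 6.8, 0], "grip": 1}
    - {"rot": [0, 0, 0], "delta_pos": [25.6, 7.2, 0], "grip": 1}
    - {"rot": [0, 0, 0], "delta_pos": [25.6, 7.2, 0], "grip": 1}

```text
time: 6.03
ee_pos: [0.6203, 0.2697, 0.1481]
tcp_rot: [0.707, 0.707, -0.0, -0.0]
ft_force: [-0.5, -0.1, -0.2]
gripper_width: 0.229
grasp_force: 58.7
```

Call:
servo_tool:
  steps:
    - {"rot": [0, 0, 0], "delta_pos": [0, 0, 2], "grip": 1}
    - {"rot": [0, 0, 0], "delta_pos": [0, 0, 4], "grip": 1}
    - {"rot": [0, 0, 0], "delta_pos": [0, 0, 6], "grip": 1}
    - {"rot": [0, 0, 0], "delta_pos": [0, 0, 7.5], "grip": 1}
    - {"rot": [0, 0, 0], "delta_pos": [0, 0, 7.5], "grip": 1}
    - {"rot": [0, 0, 0], "delta_pos": [0, 0, 7.5], "grip": 0}
    - {"rot": [0, 0, 0], "delta_pos": [0, 0, 7.5], "grip": -1}
    - {"rot": [0, 0, 0], "delta_pos": [0, 0, 7.5], "grip": -1}
    - {"rot": [0, 0, 0], "delta_pos": [0, 0, 7.5], "grip": -1}
    - {"rot": [0, 0, 0], "delta_pos": [0, 0, 7.5], "grip": -1}

```text
time: 6.87
ee_pos: [0.6208, 0.2668, 0.0755]
tcp_rot: [0.708, 0.706, 0.001, 0.0]
ft_force: [-0.5, 0.5, -0.7]
gripper_width: 0.916
grasp_force: 0.0
```

Call:
servo_tool:
  steps:
    - {"rot": [0, 0, 0], "delta_pos": [0, 0, 0], "grip": -1}
    - {"rot": [0, 0, 0], "delta_pos": [0, 0, -2], "grip": -1}
    - {"rot": [0, 0, 0], "delta_pos": [0, 0, -4], "grip": -1}
    - {"rot": [0, 0, 0], "delta_pos": [0, 0, -6], "grip": -1}
    - {"rot": [0, 0, 0], "delta_pos": [0, 0, -8], "grip": -1}
    - {"rot": [0, 0, 0], "delta_pos": [0, 0, -10], "grip": -1}
    - {"rot": [0, 0, 0], "delta_pos": [0, 0, -12], "grip": -1}
    - {"rot": [0, 0, 0], "delta_pos": [0, 0, -13], "grip": -1}
    - {"rot": [0, 0, 0], "delta_pos": [0, 0, -13], "grip": -1}
    - {"rot": [0, 0, 0], "delta_pos": [0, 0, -13], "grip": -1}

```text
time: 7.7
ee_pos: [0.6202, 0.2667, 0.2044]
tcp_rot: [0.708, 0.706, 0.0, 0.0]
ft_force: [-1.2, -0.0, 0.2]
gripper_width: 0.998
grasp_force: 0.0
```

```bash
python3 -c "
from h import *
delta([.547,.011,.2]);T=toolT();c=get_image('wrist');save('pics/box.png',c)"
```

```text
T [[0.0029, 1.0, 0.0007, 0.6202], [1.0, -0.0029, 0.0003, 0.2667], [0.0003, 0.0007, -1.0, 0.2044], [0.0, 0.0, 0.0, 1.0]]
d cm [-25.59  -7.25   0.43] yaw of x 89.8
```

View pics/box.png

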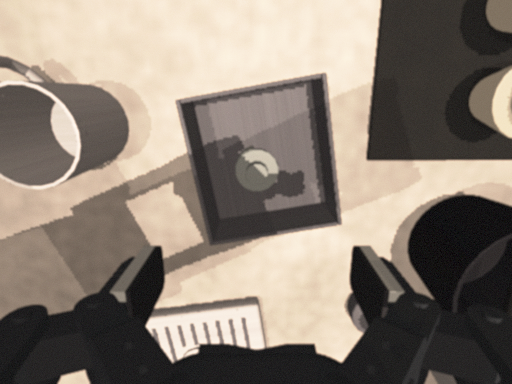

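The worn cap lies in the scrap box at (257,170), well inside the walls. Next I'll look at the bare nozzle from above.

Call:
servo_tool:
  steps:
    - {"rot": [0, 0, 0], "delta_pos": [-3, -0.8, 0], "grip": -1}
    - {"rot": [0, 0, 0], "delta_pos": [-6, -1.7, 0], "grip": -1}
    - {"rot": [0, 0, 0], "delta_pos": [-9, -2.5, 0], "grip": -1}
    - {"rot": [0, 0, 0], "delta_pos": [-12, -3.4, 0], "grip": -1}
    - {"rot": [0, 0, 0], "delta_pos": [-15, -4.2, 0.4], "grip": -1}
    - {"rot": [0, 0, 0], "delta_pos": [-18, -5, 0.4], "grip": -1}
    - {"rot": [0, 0, 0], "delta_pos": [-21.5, -6, 0.4], "grip": -1}
    - {"rot": [0, 0, 0], "delta_pos": [-24.5, -6.9, 0.4], "grip": -1}
    - {"rot": [0, 0, 0], "delta_pos": [-25.6, -7.2, 0.4], "grip": -1}
    - {"rot": [0, 0, 0], "delta_pos": [-25.6, -7.2, 0.4], "grip": -1}

```text
time: 8.58
ee_pos: [0.5459, 0.0087, 0.199]
tcp_rot: [0.709, 0.705, -0.001, -0.001]
ft_force: [-0.5, 0.4, -0.8]
gripper_width: 0.997
grasp_force: 0.0
```

Call:
servo_tool:
  steps:
    - {"rot": [0, 0, 0], "delta_pos": [0, 0, 0], "grip": -1}
    - {"rot": [0, 0, 0], "delta_pos": [0, 0, 0], "grip": -1}
    - {"rot": [0, 0, 0], "delta_pos": [0, 0, 0], "grip": -1}
    - {"rot": [0, 0, 0], "delta_pos": [0, 0, 0], "grip": -1}
    - {"rot": [0, 0, 0], "delta_pos": [0, 0, 0], "grip": -1}
    - {"rot": [0, 0, 0], "delta_pos": [0, 0, 0], "grip": -1}
    - {"rot": [0, 0, 0], "delta_pos": [0, 0, 0], "grip": -1}
    - {"rot": [0, 0, 0], "delta_pos": [0, 0, 0], "grip": -1}
    - {"rot": [0, 0, 0], "delta_pos": [0, 0, 0], "grip": -1}
    - {"rot": [0, 0, 0], "delta_pos": [0, 0, 0], "grip": -1}

```text
time: 9.42
ee_pos: [0.5474, 0.0108, 0.2003]
tcp_rot: [0.708, 0.706, -0.0, -0.0]
ft_force: [-0.2, 0.4, -0.2]
gripper_width: 0.997
grasp_force: 0.0
```

```bash
python3 -c "
from h import *
import pickle
delta([.437,-.255,.2]);T=toolT();c=get_image('wrist');pickle.dump((T,c),open('w2.pkl','wb'))
u,v=proj(c,np.array([.547,.011,.035]),T);x0,y0=int(u)-60,int(v)-45;print(x0,y0)
cv2.imwrite('pics/w2.png',cv2.resize(c['img'][y0:y0+90,x0:x0+120,::-1],None,fx=6,fy=6,interpolation=cv2.INTER_CUBIC))
for r,z in((.025,.024),(.0175,.034),(.008,.044)):
  p=np.array([.547,.011,z]);print(z,[((a-x0)*6//1,(b-y0)*6//1) for a,b in [proj(c,p+d,T) for d in np.array([[0,0,0],[r,0,0],[-r,0,0],[0,r,0],[0,-r,0]])]])
"
```

```text
T [[0.0029, 1.0, -0.0, 0.5474], [1.0, -0.0029, 0.0, 0.0108], [0.0, -0.0, -1.0, 0.2003], [0.0, 0.0, 0.0, 1.0]]
d cm [-26.62 -10.97   0.03] yaw of x 89.8
197 125
0.024 [(np.float64(360.0), np.float64(256.0)), (np.float64(507.0), np.float64(255.0)), (np.float64(214.0), np.float64(256.0)), (np.float64(360.0), np.float64(109.0)), (np.float64(360.0), np.float64(396.0))]
0.034 [(np.float64(360.0), np.float64(269.0)), (np.float64(466.0), np.float64(269.0)), (np.float64(254.0), np.float64(270.0)), (np.float64(360.0), np.float64(165.0)), (np.float64(360.0), np.float64(371.0))]
0.044 [(np.float64(360.0), np.float64(284.0)), (np.float64(410.0), np.float64(284.0)), (np.float64(310.0), np.float64(284.0)), (np.float64(360.0), np.float64(235.0)), (np.float64(360.0), np.float64(332.0))]
```

View pics/w2.png

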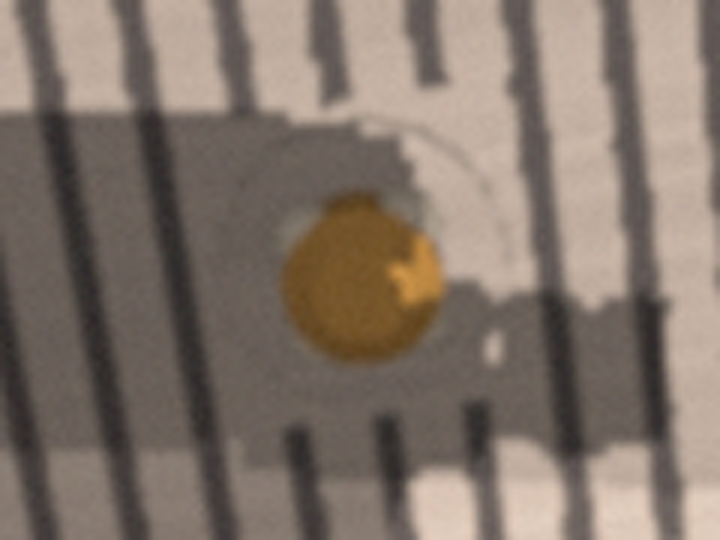

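The bare nozzle shows its stud circle centred at crop (363,285), about 1.2 mm towards -y of my estimate. That puts the nozzle at about (0.5476, 0.0098). Next I go over the good cap, turned 30° so the fingers clear the blue caps.

Call:
servo_tool:
  steps:
    - {"rot": [0, 0, 4], "delta_pos": [-3.5, -1.5, 0], "grip": -1}
    - {"rot": [0, 0, 8], "delta_pos": [-7, -2.9, 0], "grip": -1}
    - {"rot": [0, 0, 12], "delta_pos": [-10.5, -4.3, 0], "grip": -1}
    - {"rot": [0, 0, 16], "delta_pos": [-14, -5.8, 0], "grip": -1}
    - {"rot": [0, 0, 20], "delta_pos": [-17.5, -7.2, 0], "grip": -1}
    - {"rot": [0, 0, 24], "delta_pos": [-21, -8.7, 0], "grip": -1}
    - {"rot": [0, 0, 28], "delta_pos": [-24.5, -10, 0], "grip": -1}
    - {"rot": [0, 0, 30], "delta_pos": [-26.6, -11, 0], "grip": -1}
    - {"rot": [0, 0, 30], "delta_pos": [-26.6, -11, 0], "grip": -1}
    - {"rot": [0, 0, 30], "delta_pos": [-26.6, -11, 0], "grip": -1}

```text
time: 10.3
ee_pos: [0.4361, -0.256, 0.2004]
tcp_rot: [0.867, 0.498, 0.0, 0.0]
ft_force: [-0.5, -0.1, -0.1]
gripper_width: 1.002
grasp_force: 0.0
```

Call:
servo_tool:
  steps:
    - {"rot": [0, 0, 0], "delta_pos": [0, 0, 0.5], "grip": -1}
    - {"rot": [0, 0, 0], "delta_pos": [0, 0, 1], "grip": -1}
    - {"rot": [0, 0, 0], "delta_pos": [0, 0, 1.6], "grip": -1}
    - {"rot": [0, 0, 0], "delta_pos": [0, 0, 1.6], "grip": -1}
    - {"rot": [0, 0, 0], "delta_pos": [0, 0, 1.6], "grip": -1}
    - {"rot": [0, 0, 0], "delta_pos": [0, 0, 1.6], "grip": -1}
    - {"rot": [0, 0, 0], "delta_pos": [0, 0, 1.6], "grip": -1}
    - {"rot": [0, 0, 0], "delta_pos": [0, 0, 1.6], "grip": -1}
    - {"rot": [0, 0, 0], "delta_pos": [0, 0, 1.6], "grip": -1}
    - {"rot": [0, 0, 0], "delta_pos": [0, 0, 1.6], "grip": -1}

```text
time: 11.13
ee_pos: [0.4368, -0.2549, 0.1845]
tcp_rot: [0.867, 0.499, 0.0, 0.0]
ft_force: [-0.1, 0.1, 0.4]
gripper_width: 1.0
grasp_force: 0.0
```

```bash
python3 -c "
from h import *
import pickle
delta([.437,-.255,.2]);T=toolT();c=get_image('wrist');pickle.dump((T,c),open('w3.pkl','wb'))
u,v=proj(c,np.array([.437,-.255,.035]),T);x0,y0=int(u)-100,int(v)-75;print(x0,y0)
cv2.imwrite('pics/w3.png',cv2.resize(c['img'][y0:y0+150,x0:x0+200,::-1],None,fx=4,fy=4,interpolation=cv2.INTER_CUBIC))
X=T[:3,0];Y=T[:3,1]
for r,z in((.022,.028),(.011,.052)):
  p=np.array([.437,-.255,z]);print(z,[((a-x0)*4//1,(b-y0)*4//1) for a,b in [proj(c,p+d,T) for d in [0*X,r*X,-r*X,r*Y,-r*Y]]])
"
```

```text
T [[0.5025, 0.8645, 0.0003, 0.4368], [0.8645, -0.5025, -0.0002, -0.2549], [-0.0, 0.0004, -1.0, 0.1845], [0.0, 0.0, 0.0, 1.0]]
d cm [ 0.01  0.02 -1.55] yaw of x 59.8
157 98
0.028 [(np.float64(400.0), np.float64(296.0)), (np.float64(400.0), np.float64(205.0)), (np.float64(400.0), np.float64(383.0)), (np.float64(492.0), np.float64(296.0)), (np.float64(309.0), np.float64(296.0))]
0.052 [(np.float64(400.0), np.float64(322.0)), (np.float64(400.0), np.float64(274.0)), (np.float64(400.0), np.float64(369.0)), (np.float64(450.0), np.float64(322.0)), (np.float64(351.0), np.float64(322.0))]
```

View pics/w3.png

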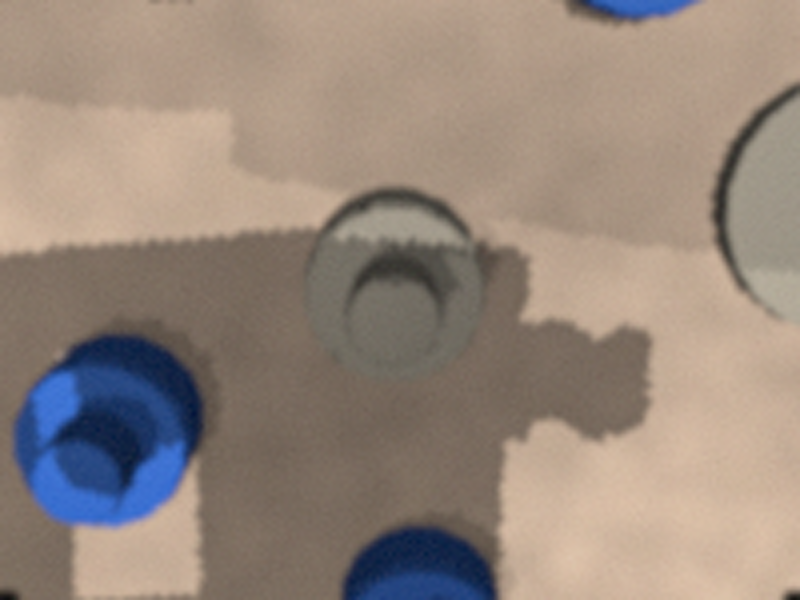

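The close view shows the whole grey good cap, with its plate centred at crop (394,291) and knob top at (394,316), about 1.4 mm left of and above my prediction. A blue look-alike at (108,437) is close to the left finger, so I'll turn 15° more to clear it.

Call:
servo_tool:
  steps:
    - {"rot": [0, 0, 5], "delta_pos": [0.1, -0.1, 1], "grip": -1}
    - {"rot": [0, 0, 10], "delta_pos": [0.1, -0.1, 2], "grip": -1}
    - {"rot": [0, 0, 15], "delta_pos": [0.1, -0.1, 3.5], "grip": -1}
    - {"rot": [0, 0, 15], "delta_pos": [0.1, -0.1, 5], "grip": -1}
    - {"rot": [0, 0, 15], "delta_pos": [0.1, -0.1, 6.5], "grip": -1}
    - {"rot": [0, 0, 15], "delta_pos": [0.1, -0.1, 8], "grip": -1}
    - {"rot": [0, 0, 15], "delta_pos": [0.1, -0.1, 9.5], "grip": -1}
    - {"rot": [0, 0, 15], "delta_pos": [0.1, -0.1, 11], "grip": -1}
    - {"rot": [0, 0, 15], "delta_pos": [0.1, -0.1, 11], "grip": -1}
    - {"rot": [0, 0, 15], "delta_pos": [0.1, -0.1, 11], "grip": -1}

```text
time: 12.02
ee_pos: [0.4359, -0.2533, 0.074]
tcp_rot: [0.924, 0.381, -0.0, -0.001]
ft_force: [0.1, 0.6, 0.6]
gripper_width: 0.999
grasp_force: 0.0
```

```bash
python3 -c "
from h import *
delta(np.array([.437,-.255,.032])+.0013*np.array([.5025,.8645,0])-.0014*np.array([.8645,-.5025,0]))"
```

```text
T [[0.7093, 0.705, -0.0014, 0.4359], [0.705, -0.7093, 0.0008, -0.2533], [-0.0004, -0.0016, -1.0, 0.074], [0.0, 0.0, 0.0, 1.0]]
d cm [0.05 0.03 4.2 ] yaw of x 44.8
```

Call:
servo_tool:
  steps:
    - {"rot": [0, 0, 0], "delta_pos": [0, 0, 1.2], "grip": -1}
    - {"rot": [0, 0, 0], "delta_pos": [0, 0, 2.4], "grip": -1}
    - {"rot": [0, 0, 0], "delta_pos": [0, 0, 3.4], "grip": -1}
    - {"rot": [0, 0, 0], "delta_pos": [0, 0, 4.2], "grip": -1}
    - {"rot": [0, 0, 0], "delta_pos": [0, 0, 4.2], "grip": -0.3}
    - {"rot": [0, 0, 0], "delta_pos": [0, 0, 4.2], "grip": 0.2}
    - {"rot": [0, 0, 0], "delta_pos": [0, 0, 4.2], "grip": 1}
    - {"rot": [0, 0, 0], "delta_pos": [0, 0, 4.2], "grip": 1}
    - {"rot": [0, 0, 0], "delta_pos": [0, 0, 4.2], "grip": 1}
    - {"rot": [0, 0, 0], "delta_pos": [0, 0, 4.2], "grip": 1}

```text
time: 12.85
ee_pos: [0.4367, -0.2537, 0.033]
tcp_rot: [0.924, 0.381, 0.0, 0.0]
ft_force: [-0.9, 0.8, 4.4]
gripper_width: 0.232
grasp_force: 58.5
```

Call:
servo_tool:
  steps:
    - {"rot": [0, 0, 0], "delta_pos": [0, 0, 0], "grip": 1}
    - {"rot": [0, 0, 0], "delta_pos": [0, 0, -1], "grip": 1}
    - {"rot": [0, 0, 0], "delta_pos": [0, 0, -2.5], "grip": 1}
    - {"rot": [0, 0, 0], "delta_pos": [0, 0, -4], "grip": 1}
    - {"rot": [0, 0, 0], "delta_pos": [0, 0, -6], "grip": 1}
    - {"rot": [0, 0, 0], "delta_pos": [0, 0, -8], "grip": 1}
    - {"rot": [0, 0, 0], "delta_pos": [0, 0, -10], "grip": 1}
    - {"rot": [0, 0, 0], "delta_pos": [0, 0, -11], "grip": 1}
    - {"rot": [0, 0, 0], "delta_pos": [0, 0, -11], "grip": 1}
    - {"rot": [0, 0, 0], "delta_pos": [0, 0, -11], "grip": 1}

```text
time: 13.68
ee_pos: [0.4364, -0.2536, 0.1427]
tcp_rot: [0.924, 0.381, 0.0, 0.0]
ft_force: [-1.0, 0.0, -1.6]
gripper_width: 0.232
grasp_force: 58.9
```

```bash
python3 -c "
from h import *
delta([.5476,.0098,.11]);c=get_image('wrist');cv2.imwrite('pics/w4.png',c['img'][:,:,::-1])"
```

```text
T [[0.7092, 0.705, 0.001, 0.4364], [0.705, -0.7092, -0.0006, -0.2536], [0.0003, 0.0012, -1.0, 0.1427], [0.0, 0.0, 0.0, 1.0]]
d cm [ 26.45 -10.84   3.26] yaw of x 44.8
```

View pics/w4.png

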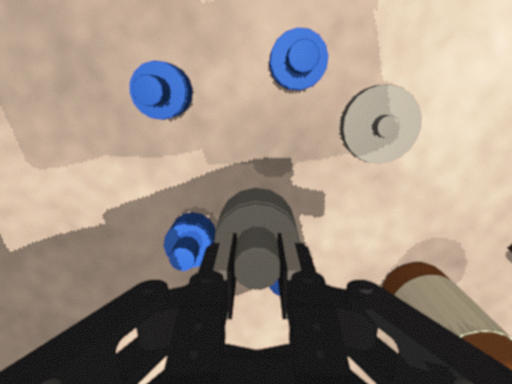

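The cap is held upright and centred between the fingers at (258,245). I'll carry it over the nozzle and turn back 45°.

Call:
servo_tool:
  steps:
    - {"rot": [0, 0, -5], "delta_pos": [3, -1.2, 0], "grip": 1}
    - {"rot": [0, 0, -10], "delta_pos": [6, -2.5, 0], "grip": 1}
    - {"rot": [0, 0, -15], "delta_pos": [9, -3.7, 0], "grip": 1}
    - {"rot": [0, 0, -20], "delta_pos": [12, -4.9, 0], "grip": 1}
    - {"rot": [0, 0, -25], "delta_pos": [15, -6.1, 0], "grip": 1}
    - {"rot": [0, 0, -30], "delta_pos": [18, -7.4, 0], "grip": 1}
    - {"rot": [0, 0, -35], "delta_pos": [21, -8.6, 0], "grip": 1}
    - {"rot": [0, 0, -40], "delta_pos": [24, -9.8, 0], "grip": 1}
    - {"rot": [0, 0, -45], "delta_pos": [26.4, -10.8, 0], "grip": 1}
    - {"rot": [0, 0, -45], "delta_pos": [26.4, -10.8, 0], "grip": 1}

```text
time: 14.57
ee_pos: [0.5484, 0.0129, 0.1409]
tcp_rot: [0.705, 0.709, 0.0, -0.001]
ft_force: [-0.3, 0.8, -0.4]
gripper_width: 0.233
grasp_force: 58.9
```

Call:
servo_tool:
  steps:
    - {"rot": [0, 0, 0], "delta_pos": [0, 0, 1], "grip": 1}
    - {"rot": [0, 0, 0], "delta_pos": [0, 0, 2], "grip": 1}
    - {"rot": [0, 0, 0], "delta_pos": [0, 0, 3.2], "grip": 1}
    - {"rot": [0, 0, 0], "delta_pos": [0, 0, 3.2], "grip": 1}
    - {"rot": [0, 0, 0], "delta_pos": [0, 0, 3.2], "grip": 1}
    - {"rot": [0, 0, 0], "delta_pos": [0, 0, 3.2], "grip": 1}
    - {"rot": [0, 0, 0], "delta_pos": [0, 0, 3.2], "grip": 1}
    - {"rot": [0, 0, 0], "delta_pos": [0, 0, 3.2], "grip": 1}
    - {"rot": [0, 0, 0], "delta_pos": [0, 0, 3.2], "grip": 1}
    - {"rot": [0, 0, 0], "delta_pos": [0, 0, 3.2], "grip": 1}

```text
time: 15.4
ee_pos: [0.5476, 0.0092, 0.1107]
tcp_rot: [0.708, 0.706, 0.0, 0.0]
ft_force: [0.2, -0.7, -1.1]
gripper_width: 0.225
grasp_force: 58.9
```

```bash
python3 -c "
from h import *
delta([.5476,.0098,.075]);print(state()['ft_force'])
s=get_image('side');u,v=proj(s,np.array([.5476,.0098,.06]));x0,y0=int(u)-40,int(v)-30
cv2.imwrite('pics/s2.png',cv2.resize(s['img'][y0:y0+60,x0:x0+80,::-1],None,fx=8,fy=8,interpolation=cv2.INTER_CUBIC))
for z in(.024,.044,.077,.129):a,b=proj(s,np.array([.5476,.0098,z]));print(z,(a-x0)*8,(b-y0)*8)"
```

```text
T [[0.003, 1.0, 0.0008, 0.5476], [1.0, -0.003, -0.0, 0.0092], [-0.0, 0.0008, -1.0, 0.1107], [0.0, 0.0, 0.0, 1.0]]
d cm [ 0.06 -0.01  3.57] yaw of x 89.8
[ 0.1717655  -0.69151758 -1.0794317 ]
0.024 326.12272913414677 327.99834718858347
0.044 324.76743364265326 283.7997613395546
0.077 322.46106696145125 208.58505989750824
0.129 318.6382043022186 83.91473929685003
```

View pics/s2.png

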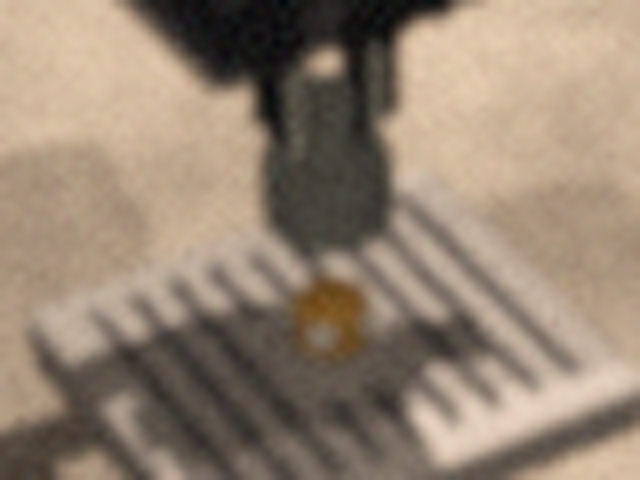

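In the side view the cap (u≈328) is straight above the stud (u≈329). I'll lower it.

Call:
servo_tool:
  steps:
    - {"rot": [0, 0, 0], "delta_pos": [0.05, 0, 0.5], "grip": 1}
    - {"rot": [0, 0, 0], "delta_pos": [0.05, 0, 1], "grip": 1}
    - {"rot": [0, 0, 0], "delta_pos": [0.05, 0, 1.5], "grip": 1}
    - {"rot": [0, 0, 0], "delta_pos": [0.05, 0, 2], "grip": 1}
    - {"rot": [0, 0, 0], "delta_pos": [0.05, 0, 2.5], "grip": 1}
    - {"rot": [0, 0, 0], "delta_pos": [0.05, 0, 3], "grip": 1}
    - {"rot": [0, 0, 0], "delta_pos": [0.05, 0, 3.4], "grip": 1}
    - {"rot": [0, 0, 0], "delta_pos": [0.05, 0, 3.7], "grip": 1}
    - {"rot": [0, 0, 0], "delta_pos": [0.05, 0, 3.7], "grip": 1}
    - {"rot": [0, 0, 0], "delta_pos": [0.05, 0, 3.7], "grip": 1}

```text
time: 16.28
ee_pos: [0.5473, 0.0097, 0.0731]
tcp_rot: [0.708, 0.706, -0.0, -0.0]
ft_force: [0.5, 0.9, -0.1]
gripper_width: 0.234
grasp_force: 58.9
```

Call:
servo_tool:
  steps:
    - {"rot": [0, 0, 0], "delta_pos": [0, 0, 0.1], "grip": 1}
    - {"rot": [0, 0, 0], "delta_pos": [0, 0, 0.2], "grip": 1}
    - {"rot": [0, 0, 0], "delta_pos": [0, 0, 0.3], "grip": 1}
    - {"rot": [0, 0, 0], "delta_pos": [0, 0, 0.4], "grip": 1}
    - {"rot": [0, 0, 0], "delta_pos": [0, 0, 0.5], "grip": 1}
    - {"rot": [0, 0, 0], "delta_pos": [0, 0, 0.6], "grip": 1}
    - {"rot": [0, 0, 0], "delta_pos": [0, 0, 0.8], "grip": 1}
    - {"rot": [0, 0, 0], "delta_pos": [0, 0, 1], "grip": 1}
    - {"rot": [0, 0, 0], "delta_pos": [0, 0, 1.2], "grip": 1}
    - {"rot": [0, 0, 0], "delta_pos": [0, 0, 1.2], "grip": 1}

```text
time: 17.12
ee_pos: [0.5475, 0.0098, 0.0608]
tcp_rot: [0.708, 0.706, 0.0, 0.0]
ft_force: [2.6, 0.9, -9.0]
gripper_width: 0.231
grasp_force: 58.9
```

The catches are pulling the cap down (-9 N), so it has snapped. I'll press on to the seat in small steps.

Call:
servo_tool:
  steps:
    - {"rot": [0, 0, 0], "delta_pos": [0, 0, 0.05], "grip": 1}
    - {"rot": [0, 0, 0], "delta_pos": [0, 0, 0.1], "grip": 1}
    - {"rot": [0, 0, 0], "delta_pos": [0, 0, 0.15], "grip": 1}
    - {"rot": [0, 0, 0], "delta_pos": [0, 0, 0.2], "grip": 1}
    - {"rot": [0, 0, 0], "delta_pos": [0, 0, 0.25], "grip": 1}
    - {"rot": [0, 0, 0], "delta_pos": [0, 0, 0.3], "grip": 1}
    - {"rot": [0, 0, 0], "delta_pos": [0, 0, 0.35], "grip": 1}
    - {"rot": [0, 0, 0], "delta_pos": [0, 0, 0.38], "grip": 1}
    - {"rot": [0, 0, 0], "delta_pos": [0, 0, 0.38], "grip": 1}
    - {"rot": [0, 0, 0], "delta_pos": [0, 0, 0.38], "grip": 1}

```text
time: 17.95
ee_pos: [0.5474, 0.0097, 0.0577]
tcp_rot: [0.708, 0.706, 0.0, 0.0]
ft_force: [0.2, 1.2, -1.6]
gripper_width: 0.23
grasp_force: 59.4
```

Call:
servo_tool:
  steps:
    - {"rot": [0, 0, 0], "delta_pos": [0, 0, 0.02], "grip": 1}
    - {"rot": [0, 0, 0], "delta_pos": [0, 0, 0.04], "grip": 1}
    - {"rot": [0, 0, 0], "delta_pos": [0, 0, 0.06], "grip": 1}
    - {"rot": [0, 0, 0], "delta_pos": [0, 0, 0.06], "grip": 1}
    - {"rot": [0, 0, 0], "delta_pos": [0, 0, 0.06], "grip": 1}
    - {"rot": [0, 0, 0], "delta_pos": [0, 0, 0.06], "grip": 1}
    - {"rot": [0, 0, 0], "delta_pos": [0, 0, 0.06], "grip": 1}
    - {"rot": [0, 0, 0], "delta_pos": [0, 0, 0.06], "grip": 1}
    - {"rot": [0, 0, 0], "delta_pos": [0, 0, 0.06], "grip": 1}
    - {"rot": [0, 0, 0], "delta_pos": [0, 0, 0.06], "grip": 1}

```text
time: 18.78
ee_pos: [0.5473, 0.0097, 0.057]
tcp_rot: [0.708, 0.706, -0.0, -0.0]
ft_force: [-1.2, -1.0, 4.4]
gripper_width: 0.231
grasp_force: 59.9
```

Call:
servo_tool:
  steps:
    - {"rot": [0, 0, 0], "delta_pos": [0, 0, 0.02], "grip": 1}
    - {"rot": [0, 0, 0], "delta_pos": [0, 0, 0.04], "grip": 1}
    - {"rot": [0, 0, 0], "delta_pos": [0, 0, 0.06], "grip": 1}
    - {"rot": [0, 0, 0], "delta_pos": [0, 0, 0.06], "grip": 1}
    - {"rot": [0, 0, 0], "delta_pos": [0, 0, 0.06], "grip": 1}
    - {"rot": [0, 0, 0], "delta_pos": [0, 0, 0.06], "grip": 1}
    - {"rot": [0, 0, 0], "delta_pos": [0, 0, 0.06], "grip": 1}
    - {"rot": [0, 0, 0], "delta_pos": [0, 0, 0.06], "grip": 1}
    - {"rot": [0, 0, 0], "delta_pos": [0, 0, 0.06], "grip": 1}
    - {"rot": [0, 0, 0], "delta_pos": [0, 0, 0.06], "grip": 1}

```text
time: 19.62
ee_pos: [0.5474, 0.0097, 0.0569]
tcp_rot: [0.708, 0.706, -0.0, 0.0]
ft_force: [-2.5, -0.5, 8.8]
gripper_width: 0.231
grasp_force: 60.9
```

Call:
servo_tool:
  steps:
    - {"rot": [0, 0, 0], "delta_pos": [0, 0, 0.02], "grip": 1}
    - {"rot": [0, 0, 0], "delta_pos": [0, 0, 0.04], "grip": 1}
    - {"rot": [0, 0, 0], "delta_pos": [0, 0, 0.06], "grip": 1}
    - {"rot": [0, 0, 0], "delta_pos": [0, 0, 0.08], "grip": 1}
    - {"rot": [0, 0, 0], "delta_pos": [0, 0, 0.08], "grip": 1}
    - {"rot": [0, 0, 0], "delta_pos": [0, 0, 0.08], "grip": 1}
    - {"rot": [0, 0, 0], "delta_pos": [0, 0, 0.08], "grip": 1}
    - {"rot": [0, 0, 0], "delta_pos": [0, 0, 0.08], "grip": 1}
    - {"rot": [0, 0, 0], "delta_pos": [0, 0, 0.08], "grip": 1}
    - {"rot": [0, 0, 0], "delta_pos": [0, 0, 0.08], "grip": 1}

```text
time: 20.45
ee_pos: [0.5474, 0.0097, 0.0569]
tcp_rot: [0.708, 0.706, 0.0, 0.0]
ft_force: [-6.7, -1.0, 18.5]
gripper_width: 0.234
grasp_force: 61.9
```

Call:
servo_tool:
  steps:
    - {"rot": [0, 0, 0], "delta_pos": [0, 0, 0], "grip": 1}
    - {"rot": [0, 0, 0], "delta_pos": [0, 0, 0], "grip": 1}
    - {"rot": [0, 0, 0], "delta_pos": [0, 0, 0], "grip": 1}
    - {"rot": [0, 0, 0], "delta_pos": [0, 0, 0], "grip": 1}
    - {"rot": [0, 0, 0], "delta_pos": [0, 0, 0], "grip": 1}
    - {"rot": [0, 0, 0], "delta_pos": [0, 0, 0], "grip": 1}
    - {"rot": [0, 0, 0], "delta_pos": [0, 0, 0], "grip": 1}
    - {"rot": [0, 0, 0], "delta_pos": [0, 0, 0], "grip": 1}
    - {"rot": [0, 0, 0], "delta_pos": [0, 0, 0], "grip": 1}
    - {"rot": [0, 0, 0], "delta_pos": [0, 0, 0], "grip": 1}

```text
time: 21.28
ee_pos: [0.5474, 0.0097, 0.0569]
tcp_rot: [0.708, 0.706, 0.0, 0.0]
ft_force: [-5.3, -0.9, 18.8]
gripper_width: 0.233
grasp_force: 61.9
```

The TCP height of 0.0569 m matches the foot-on-seat value (0.024 + 0.033 m), and the push is steady at about 18 N. I'm handing the job in.

```bash
python3 -c "
from h import *
print(finish_job())"
```

```text
the job is handed in; nothing more can be done
None
```

The worn cap is in the scrap box, and the good cap is snapped fully home on the nozzle, still held by its knob and pressed down steadily at about 18 N, slightly over the 15 N asked. The job is handed in; the judge gave no verdict.

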